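Tap a sharpening stone true on its mounting board

TASK

The cream sharpening stone has been put down askew on its plywood mounting board. Without lifting or gripping it, tap it gently with the fingers on its long sides, first on the side nearest the robot and then on the opposite one, and so on alternately (and on its ends if need be), until it lies square, centred and wholly inside the blue outline, ready to be fixed down. Do not disturb the scrubbing brush, tape roll and screwdriver lying around.

Things in the scene. Friction and masses are not known exactly. Their poses are not given: they have to be found in the camera images.
- stone_mid (a point): centre (half-way up) of the loose cream sharpening stone with its brown wooden base (one piece, 0.6 to 1.05 kg): base 84 (x) x 222 (y) mm, 20 mm high; the cream stone on it 70 x 204 mm, top 45 mm above the board. x points across it, roughly away from the robot (its -x side is the one nearest the robot), y along it to the robot's left, z up
- stone_left (a point): middle of the left end face of the stone's wooden base, 111 mm along +y from the centre and 10 mm above the board. The stone slides on dry friction (a few newtons) and stops when no longer pushed; pushed near one end it turns, the other end swinging back a little. At the start it is turned 0.15 to 0.3 rad anticlockwise from the outline (left end too near the robot), shifted up to 15 mm lengthwise
- mark (a point): centre of the blue outline on the top of the fixed plywood board (170 x 300 mm, 18 mm thick, lying on the bench). The outline is paint only, 96 (x) x 234 (y) mm inside its 3 mm line: 6 mm clear of a centred stone all round. x points across it, roughly away from the robot, y along it to the left, z up. A stone lying true has the x, y and yaw of this point
- brush: wooden scrubbing brush 41 x 156 x 26 mm lying on the bench to the left of the board, origin at the centre of its underside; not to be disturbed
- tape: roll of tape 89 mm across, 24 mm high, lying on the bench beyond the left end of the board, origin at the centre of its underside; not to be disturbed
- driver: red screwdriver 28 x 202 x 31 mm lying on the bench beyond the board, origin at the centre of its underside; not to be disturbed

How it is judged:
By the outcome, as a careful person would: the job done as asked, in the order asked, and still so for the second after the job is handed in, with the robot touching nothing.
It also fails if it takes over 48 s, if anything falls off the work surface, if the arm or the gripper's body presses on something with over 40 N, if the wrist force passes 120 N, or if a joint passes its speed limit or range.

ROBOT

A 6-joint arm with a two-finger parallel gripper is mounted at the origin on a cart in front of the work surface, level with it; the furniture and walls round the work are solid. World frame = base frame: x ahead of the robot, y to its left, z up, the work surface at z = 0. Lengths are in m, angles in rad, forces in N, time in s.
With the tool pointing down it reaches from about 0.3 to 0.875 m from the base axis. Payload 6.4 kg.
Tool frame: the origin (TCP) lies midway between the tips of the shut fingers; the grasp point (between the pads) lies 19 mm behind it; z points along the fingers, y is the line along which they close (so a half turn about z gives the same grasp; the last joint's range is limited). The gripper opens to 85 mm and grips with 20 to 120 N. Pads are 22 mm wide; open, the fingers measure 114 mm over their backs; the gripper's body (76 mm by 85 mm) begins 54 mm behind the grasp point. The pads swing forward as they close: fully open they stand 13 mm farther back than shut.
Start: joints at [1.059, 0.181, 1.607, -0, 1.354, -0.206], TCP at [0.173, 0.548, 0.231] pointing down, gripper open.
Joint ranges: [-2.99, 2.99], [-0.89, 2.07], [0.3, 2.58], [-1.14, 4.28], [0, 2.63], [-3.12, 3.12]. Speed limits (rad/s): [2.57, 2.57, 3.01, 3.14, 3.14, 3.14].

INTERFACE

Orientations are given as a unit quaternion [w, x, y, z].
In Python, from bench import ctrl gives the robot as it stands.
- The arm moves only by the tool send_rows, never from a script. Its argument "motion" is a list of rows, each a list of 7 numbers: the turn, a rotation vector about the tool's x, y, z in degrees, then the shift along the tool's x, y, z in mm, then the closure, from -1 (fully open) to 1 (shut). In form: [[rx, ry, rz, tx, ty, tz, grip], ...]. A call has exactly 10 rows; each row shifts and turns the commanded pose from where the row before left it, along the tool's axes as they then stand; what a row does not reach is not made up. A row lasts 1/10 s, in which the tool goes at most 50 mm and 8.59 degrees, less where a joint would pass 70% of its speed; a pose out of reach is approached as far as the arm can. A call is refused whole if a number of a shift passes 50 or a number of a turn 8.59, either way. A call with a gripper value outside its range is refused whole. The fingers move at their own pace and stop on an object; the grip force is fixed at half the most. Time passes only in rows, so rows that do not move let the fingers close, or fill a call up. It gives the time, the measured TCP pose, the force, the opening and the grip force at its end, in the units of the state.
- ctrl.get_obs(): the state, without advancing time (a new reading comes with each control period).
- ctrl.camera(name): name is "side" or "top" or "wrist"; returns a dict with "color" (400x640x3 uint8, red, green, blue), "z_map" (400x640 float32, m along the optical axis (not along the pixel's ray), 0 where there is no reading), "mtx" (3x3 intrinsics, pixels), "extrinsics" (4x4, takes a point from camera to world coordinates); the wrist camera has in their place "hand_eye" (4x4, takes a point from camera to tool coordinates, whose origin is the TCP and whose axes are the flange's). Camera axes: x right, y down, z forward; pixel columns grow to the right and rows downward; lengths in m; the calibration is good to about 2 mm. The wrist camera is an equidistant fisheye: a pixel r from the principal point sees the ray r / f radians off the axis. A picture is of the moment at which its call begins: read the wrist's pose just before it.
- ctrl.hand_in(): hands the job in; it is judged then, once.
The state is a dict: "time_s": time; "q": joint angles; "dq": joint speeds; "joint_efforts": joint torques, N m; "eef_pos": TCP position; "eef_rot": TCP orientation; "wrist_force": force on the tool from outside, world axes, zero at the start; "torque": the same for the moment, N m; "opening": opening from 0.0 (shut) to 1.0 (fully open); "grasp_force": force on a finger pad.
Only numpy, scipy, OpenCV 4.12 (cv2) and the standard library are available. Lean on these libraries where they do the work, as an engineer would, in place of code of your own. Each camera call takes 0.05 s, during which the arm holds its last target. There are 200 camera calls.

## Working session

There is one attempt and no reset: what is moved stays moved. The work goes in short steps, Python scripts to look and compute and a tool call to move; the robot and the scene stay as the last step left them, time stands still between calls to the robot, and variables do not carry over. Pictures are saved under pics/ and viewed, at most 10 in all, crops included, and the job is handed in when it is done.

Besides the shell and the picture viewer there is one more tool, called after "Emit:" by a JSON object that holds its "fn" and its "kwargs", one argument or row to a line. send_rows: Moves the arm, as the interface text tells. Its arguments: {"type":"object","properties":{"motion":{"type":"array","items":{"type":"array","items":{"type":"number"}}}},"required":["motion"]}

```bash
mkdir -p pics; ls
python3 - <<'E'
from bench import ctrl
import cv2,numpy as np
o=ctrl.get_obs();print(o)
for n in("top","side"):
    c=ctrl.camera(n);cv2.imwrite(f"pics/{n}0.png",c["color"][:,:,::-1]);np.savez(f"pics/{n}0.npz",**{k:v for k,v in c.items()})
    print(n,c["mtx"].tolist(),np.round(c["extrinsics"],3).tolist())
E
```

```text
pics
{'time_s': 0.0, 'q': array([ 1.05872850e+00,  1.81525698e-01,  1.60800070e+00,  6.88546752e-06,
        1.35379958e+00, -2.06311980e-01]), 'dq': array([ 0.00104604,  0.00076662,  0.0007099 , -0.00086824, -0.00203112,
       -0.00060006]), 'joint_efforts': array([ 6.96326770e-04, -4.44879341e+01, -3.51337945e+01, -1.63883615e-04,
        9.13036958e-03,  4.43673139e-05]), 'eef_pos': array([0.17279699, 0.54784792, 0.23039631]), 'eef_rot': array([-3.07792952e-04,  1.52283796e-01,  9.88336428e-01, -8.10173294e-04]), 'wrist_force': array([-0.75351052,  0.5869932 , -0.2914082 ]), 'torque': array([0.03871563, 0.00213343, 0.02031263]), 'grasp_force': 0.0, 'opening': 0.9998885824736401}
top [[371.9046273888732, 0.0, 318.1548666385644], [0.0, 371.9046273888732, 191.9489771188356], [0.0, 0.0, 1.0]] [[-0.008, -0.994, 0.106, 0.49], [-1.0, 0.01, 0.013, 0.041], [-0.014, -0.106, -0.994, 0.913], [0.0, 0.0, 0.0, 1.0]]
side [[429.6418091757328, 0.0, 321.4844486324762], [0.0, 429.6418091757328, 199.94408126616676], [0.0, 0.0, 1.0]] [[-0.992, -0.077, 0.104, 0.464], [-0.128, 0.452, -0.883, 0.785], [0.021, -0.889, -0.458, 0.445], [0.0, 0.0, 0.0, 1.0]]
```

View pics/top0.png

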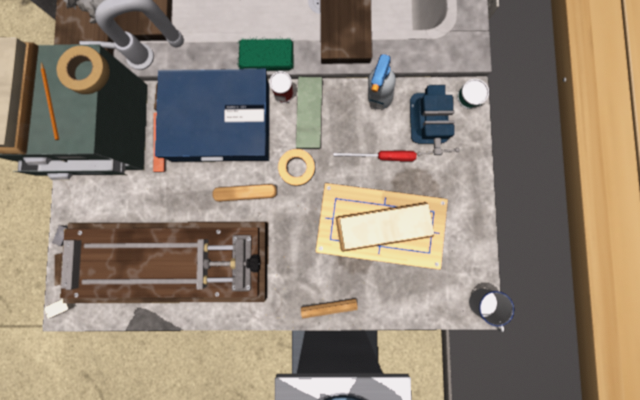

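View pics/side0.png

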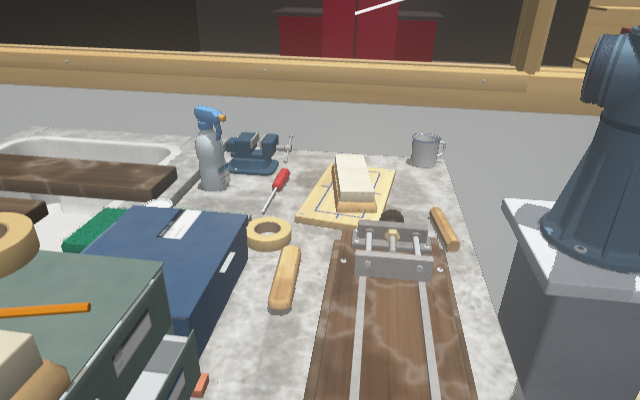

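The top view shows the stone at about (385,227), with its left end low (nearer the robot). The board's corners are at about (325,185), (447,196), (440,268) and (317,255). The brush is at (245,192), the tape at (296,167) and the driver at (395,156). The side view agrees. Next I'll measure the poses.

```bash
cat > h.py <<'E'
import numpy as np,cv2
from bench import ctrl
from scipy.spatial.transform import Rotation as R
def rays(c,uv,T,fish=False):
    K=c["mtx"];x=(uv[:,0]-K[0,2])/K[0,0];y=(uv[:,1]-K[1,2])/K[1,1]
    if fish:
        r=np.hypot(x,y)+1e-9;d=np.c_[x/r*np.sin(r),y/r*np.sin(r),np.cos(r)]
    else: d=np.c_[x,y,np.ones(len(x))]
    return d@T[:3,:3].T,T[:3,3]
def onplane(c,uv,z,T,fish=False):
    d,o=rays(c,np.asarray(uv,float),T,fish);return o+d*((z-o[2])/d[:,2])[:,None]
def masks(c):
    hsv=cv2.cvtColor(c["color"],cv2.COLOR_RGB2HSV)
    cream=cv2.inRange(hsv,(12,15,190),(32,90,255)); blue=cv2.inRange(hsv,(105,60,40),(130,255,220))
    return cream,blue
def rect(p):
    (cx,cy),(w,h),a=cv2.minAreaRect((p[:,:2]*1000).astype(np.float32))
    if w>h: w,h,a=h,w,a+90
    a=(a+90)%180-90   # long side = rect y axis
    return np.round([cx,cy,w,h,a],1)
def tcp():
    o=ctrl.get_obs();q=o["eef_rot"];T=np.eye(4);T[:3,:3]=R.from_quat([q[1],q[2],q[3],q[0]]).as_matrix();T[:3,3]=o["eef_pos"];return T
E
python3 - <<'E'
from h import *
c=dict(np.load("pics/top0.npz"));T=c["extrinsics"]
cream,blue=masks(c)
win=np.zeros_like(cream);win[175:275,310:455]=255
n,l,s,_=cv2.connectedComponentsWithStats(cream&win);k=1+s[1:,4].argmax();print(s[k])
v,u=np.nonzero(l==k);print("stone",rect(onplane(c,np.c_[u,v],.063,T)))
d=c["z_map"][v,u];r,o=rays(c,np.c_[u,v],T);print("z",np.median((o+r*d[:,None])[:,2]))
v,u=np.nonzero(blue&win);p=onplane(c,np.c_[u,v],.018,T);print(len(u),"outline",rect(p))
# board: by depth
V,U=np.mgrid[175:275,310:455];V=V.ravel();U=U.ravel();r,o=rays(c,np.c_[U,V],T);P=o+r*c["z_map"][V,U][:,None]
m=(P[:,2]>.012)&(P[:,2]<.024);print(m.sum(),"board",rect(P[m]))
hsv=cv2.cvtColor(c["color"],cv2.COLOR_RGB2HSV)
im=cv2.resize(c["color"][165:285,300:460,::-1],None,fx=4,fy=4,interpolation=2)
b=cv2.resize(cv2.merge([blue,cream*(1),(l==k).astype(np.uint8)*255])[165:285,300:460],None,fx=4,fy=4,interpolation=0)
cv2.imwrite("pics/dbg.png",cv2.resize(np.vstack([im,b]),(400,600)))
E
```

```text
[ 315  201  136   70 5150]
stone [490.8 -95.2 145.4 301.1  -7.5]
z 0.060599834586474166
15 outline [503.8 -97.6 103.7 238.2  -8.1]
5503 board [513.1 -82.3 181.1 337.2  -8.2]
```

View pics/dbg.png

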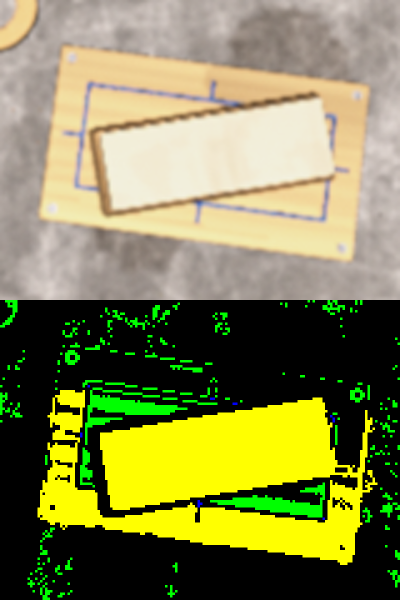

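The upscaled crop shows the outline's corners at about (90,85), (335,115), (325,218) and (77,187). The cream mask also spills onto the plywood. I'll segment the stone by height and find the line by its blueness relative to the wood.

```bash
cat >> h.py <<'E'
def linefit(p):
    vx,vy,x0,y0=cv2.fitLine(p.astype(np.float32),cv2.DIST_HUBER,0,.001,.001).ravel();return np.array([x0,y0]),np.array([vx,vy])
def measure(c,T,fish,win):
    "stone top rect by height, outline line pixels by blueness; world mm"
    y0,y1,x0,x1=win;V,U=[a.ravel() for a in np.mgrid[y0:y1,x0:x1]]
    col=c["color"][V,U].astype(int);bl=(col[:,2]-col[:,0])
    uv=np.c_[U,V];Pt=onplane(c,uv,.063,T,fish);Pb=onplane(c,uv,.018,T,fish)
    d=c["z_map"][V,U];r,o=rays(c,uv.astype(float),T,fish)
    f=T[:3,:3][:,2];P=o+r*(d/(r@f))[:,None]
    return uv,col,bl,Pt,Pb,P
E
python3 - <<'E'
from h import *
c=dict(np.load("pics/top0.npz"))
uv,col,bl,Pt,Pb,P=measure(c,c["extrinsics"],False,(175,275,310,455))
s=P[:,2]>.052;print("stone",s.sum(),rect(Pt[s]), "ztop",np.median(P[s,2]))
e=(P[:,2]>.010)&(P[:,2]<.026);print("board",rect(Pb[e]))
# board interior blueness
a=np.radians(-5.2);ce=Pb[e].mean(0)
print(np.percentile(bl[e],[0,1,3,5,10,25,50,75,90,95,97,99,100]))
for t in(-40,-30,-20,-10):
    m=e&(bl>t);print(t,m.sum(),rect(Pb[m]) if m.sum()>5 else'')
g=(P[:,2]<.006);print("bench z",np.median(P[g,2]))
E
```

```text
stone 2858 [503.2 -91.5 209.4 320.1  -1.3] ztop 0.06274066743001483
board [513.7 -81.4 181.9 335.9  -8.2]
[-101.  -94.  -93.  -93.  -91.  -88.  -81.  -72.  -43.  -10.    7.   26.
   81.]
-40 508 [508.8 -99.6 163.5 291.1  -7.8]
-30 423 [503.3 -98.6 150.7 283.8  -8.1]
-20 347 [503.7 -98.6 150.2 279.1  -8. ]
-10 274 [503.2 -98.8 146.  278.7  -8.1]
bench z 0.00036880461250454744
```

Emit:
{"fn": "send_rows", "kwargs": {
  "motion": [
    [0, 0, -4.75, 0, 0, 0, 1],
    [0, 0, -4.75, 0, 0, 0, 1],
    [0, 0, 0, -23, -33, -4, 1],
    [0, 0, 0, -23, -33, -4, 1],
    [0, 0, 0, -23, -33, -4, 1],
    [0, 0, 0, -23, -33, -4, 1],
    [0, 0, 0, -23, -33, -4, 1],
    [0, 0, 0, -23, -33, -4, 1],
    [0, 0, 0, -23, -33, -4, 1],
    [0, 0, 0, -23, -33, -4, 1]
  ]
}}

```text
time_s: 1.1
eef_pos: [0.3186, 0.2597, 0.2632]
eef_rot: [-0.0, 0.07, 0.998, -0.0]
wrist_force: [1.2, -0.4, 0.6]
opening: -0.003
grasp_force: 0.0
```

Emit:
{"fn": "send_rows", "kwargs": {
  "motion": [
    [0, 0, 0, -23, -33, -4, 1],
    [0, 0, 0, -23, -33, -4, 1],
    [0, 0, 0, -23, -33, -4, 1],
    [0, 0, 0, -23, -33, -4, 1],
    [0, 0, 0, -23, -33, -4, 1],
    [0, 0, 0, -23, -33, -4, 1],
    [0, 0, 0, -23, -33, -4, 1],
    [0, 0, 0, -23, -33, -4, 1],
    [0, 0, 0, -23, -33, -4, 1],
    [0, 0, 0, 0, 0, 0, 1]
  ]
}}

```text
time_s: 2.1
eef_pos: [0.4834, -0.0657, 0.2992]
eef_rot: [0.0, 0.072, 0.997, -0.001]
wrist_force: [0.1, 1.6, -0.9]
opening: -0.003
grasp_force: 0.0
```

Run:
```python
from h import *
T=tcp();print(np.round(T,3));c=ctrl.camera("wrist");print(c["mtx"].tolist(),np.round(c["hand_eye"],3).tolist())
np.savez("pics/w1.npz",T=T@c["hand_eye"],**c);cv2.imwrite("pics/w1.png",c["color"][:,:,::-1])
```

```text
[[-0.99   0.144  0.     0.483]
 [ 0.144  0.99  -0.001 -0.066]
 [-0.    -0.001 -1.     0.299]
 [ 0.     0.     0.     1.   ]]
[[309.70691628693146, 0.0, 316.87217319445807], [0.0, 309.70691628693146, 197.8034568899988], [0.0, 0.0, 1.0]] [[-0.001, -0.962, -0.274, 0.07], [1.0, -0.001, 0.0, 0.0], [-0.001, -0.274, 0.962, -0.141], [0.0, 0.0, 0.0, 1.0]]
```

View pics/w1.png

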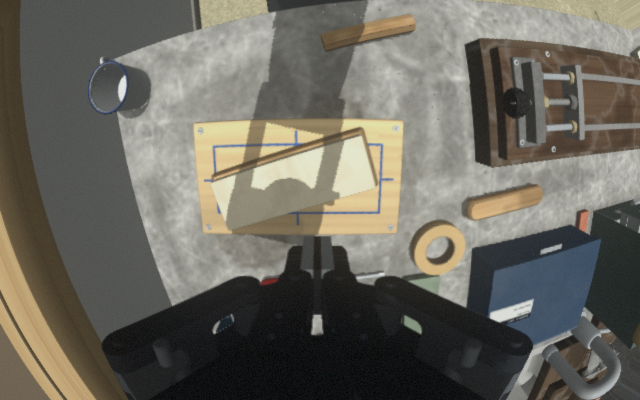

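The wrist view shows the outline's corners at about (214,146), (382,144), (381,212) and (216,214). The cream top's corners are at about (212,182), (365,136), (378,185) and (228,228). The arm's shadow falls across it.

```bash
cat >> h.py <<'E'
def looks(c,T,fish,g=(504,-98,-8),verb=0):
    "outline centre/yaw (mm,deg) from blue pixels; stone top centre/yaw"
    V,U=[a.ravel() for a in np.mgrid[0:400,0:640]];uv=np.c_[U,V]
    d,_=rays(c,uv.astype(float),T,fish);keep=d[:,2]<-.2;uv=uv[keep]
    B=onplane(c,uv,.018,T,fish)[:,:2]*1000;S=onplane(c,uv,.063,T,fish)[:,:2]*1000
    col=c["color"][uv[:,1],uv[:,0]].astype(int);mx=np.maximum(col.max(1),1);rel=(col[:,2]-col[:,0])/mx
    x,y,a=g
    for it in range(3):
        M=R.from_euler('z',-a,degrees=True).as_matrix()[:2,:2];L=(B-[x,y])@M.T
        bl=(rel>.1)&(mx>25);w=13 if it==0 else 6;res=[]
        for ax,h,ot in((0,49.5,118.5),(1,118.5,49.5)):
            for s in(-1,1):
                m=bl&(abs(L[:,ax]-s*h)<w)&(abs(L[:,1-ax])<ot-6)
                p=L[m];k=np.ones(len(p),bool);f=None
                for _ in range(3):
                    if k.sum()<8: break
                    f=np.polyfit(p[k,1-ax],p[k,ax],1 if ax==0 or k.sum()>25 else 0);k=abs(p[:,ax]-np.polyval(f,p[:,1-ax]))<2.5
                res.append((k.sum(),f))
        off=[np.polyval(r[1],0) if r[1] is not None else np.nan for r in res]
        da=[(-r[1][0],r[0]) for r in res[:2] if r[1] is not None]
        da=np.average([q[0] for q in da],weights=[q[1] for q in da])
        D=np.array([np.nanmean([off[0]+49.5,off[1]-49.5]),np.nanmean([off[2]+118.5,off[3]-118.5])])
        x,y=np.array([x,y])+M.T@D;a+=np.degrees(da)
    if verb: print("line n",[r[0] for r in res],"off",np.round(off,1),"slopes",[None if r[1] is None else np.round(r[1][:-1],4) for r in res])
    near=(abs(L[:,0])<95)&(abs(L[:,1])<160)
    sat=1-col.min(1)/mx
    im=np.zeros((400,640),np.uint8);k=near&(sat<.30)&(rel<-.03)&(mx>50);im[uv[k,1],uv[k,0]]=255
    im=cv2.morphologyEx(im,cv2.MORPH_OPEN,np.ones((3,3)))
    n,l,s,_=cv2.connectedComponentsWithStats(im);j=1+s[1:,4].argmax();lab=l==j
    sm=lab[uv[:,1],uv[:,0]];st=rect(S[sm]/1000)
    if verb: print("stone rect",st,"n",s[j,4]);cv2.imwrite("pics/m.png",lab*np.uint8(255))
    return (x,y,a),st
def report(c,T,fish,mark=None,verb=1):
    mk,st=looks(c,T,fish,verb=verb);print("mark",np.round(mk,2))
    x,y,a=mark or mk;M=R.from_euler('z',-a,degrees=True).as_matrix()[:2,:2]
    print("stone in mark frame mm,deg",np.round(M@(st[:2]-[x,y]),1),round(st[4]-a,2))
E
python3 - <<'E'
from h import *
c=dict(np.load("pics/w1.npz"));report(c,c["T"],True)
c=dict(np.load("pics/top0.npz"));report(c,c["extrinsics"],False)
col=dict(np.load("pics/w1.npz"))["color"]
for u,v in((340,160),(280,200),(240,200),(250,220),(210,160),(300,135)):print(col[v,u])
E
```

```text
line n [np.int64(158), np.int64(170), np.int64(39), np.int64(106)] off [ -49.3   49.3 -118.2  118.2] slopes [array([-0.002]), array([0.0019]), array([0.0045]), array([-0.0015])]
stone rect [ 498.3 -101.5   73.9  206.1    8.7] n 8797
mark [502.04 -97.6   -8.21]
stone in mark frame mm,deg [-3.1 -4.4] 16.91
line n [np.int64(27), np.int64(27), np.int64(5), np.int64(16)] off [-49.5  49.5   nan 118.5] slopes [array([0.0011]), array([-0.0011]), None, array([], dtype=float64)]
stone rect [ 501.2 -102.8   70.8  206.9    8.7] n 2848
mark [504.15 -98.28  -8.12]
stone in mark frame mm,deg [-2.3 -4.9] 16.82
[218 213 183]
[137 131 113]
[144 140 121]
[141 135 117]
[225 201 151]
[225 208 156]
```

Both views agree: in the mark frame the stone is at (-3, -4.6) mm, turned +16.9°. The tool is aligned with the mark, so tool x is mark -x and tool y is mark y. I'll go down beside the near-left end.

Emit:
{"fn": "send_rows", "kwargs": {
  "motion": [
    [0, 0, 0, 18.5, 7.75, 38, 1],
    [0, 0, 0, 18.5, 7.75, 38, 1],
    [0, 0, 0, 18.5, 7.75, 38, 1],
    [0, 0, 0, 18.5, 7.75, 38, 1],
    [0, 0, 0, 0, 0, 38, 1],
    [0, 0, 0, 0, 0, 36, 1],
    [0, 0, 0, 0, 0, 30, 1],
    [0, 0, 0, 0, 0, 15, 1],
    [0, 0, 0, 0, 0, 0, 1],
    [0, 0, 0, 0, 0, 0, 1]
  ]
}}

```text
time_s: 3.15
eef_pos: [0.4127, -0.02, 0.0285]
eef_rot: [-0.0, 0.07, 0.998, 0.0]
wrist_force: [0.4, 0.2, 1.1]
opening: -0.0
grasp_force: 0.0
```

```bash
cat >> h.py <<'E'
def mf():
    T=tcp();p=T[:2,3]*1000-[502.6,-97.8];a=np.radians(-8.2);print("tcp mark frame",np.round([np.cos(a)*p[0]+np.sin(a)*p[1],-np.sin(a)*p[0]+np.cos(a)*p[1],T[2,3]*1000],1),"F",np.round(ctrl.get_obs()["wrist_force"],1))
def seetop():
    c=ctrl.camera("top");report(c,c["extrinsics"],False,mark=(504.1,-98.2,-8.2))
    return c
E
python3 -c "
from h import *
mf();seetop()"
```

```text
tcp mark frame [-100.    64.2   28.5] F [0.4 0.2 1.1]
line n [np.int64(28), np.int64(25), np.int64(4), np.int64(17)] off [-50.5  50.7   nan 118.4] slopes [array([-0.0132]), array([0.0191]), None, array([], dtype=float64)]
stone rect [ 501.  -102.8   71.2  206.8    8.9] n 2808
mark [503.14 -97.9   -7.07]
stone in mark frame mm,deg [-2.4 -5. ] 17.1
```

Emit:
{"fn": "send_rows", "kwargs": {
  "motion": [
    [0, 0, 0, -8, 0, 0, 1],
    [0, 0, 0, -5, 0, 0, 1],
    [0, 0, 0, -4, 0, 0, 1],
    [0, 0, 0, -4, 0, 0, 1],
    [0, 0, 0, -3, 0, 0, 1],
    [0, 0, 0, -3, 0, 0, 1],
    [0, 0, 0, 0, 0, 0, 1],
    [0, 0, 0, 8, 0, 0, 1],
    [0, 0, 0, 12, 0, 0, 1],
    [0, 0, 0, 0, 0, -30, 1]
  ]
}}

```text
time_s: 4.2
eef_pos: [0.4145, -0.0201, 0.0552]
eef_rot: [-0.005, 0.07, 0.998, 0.001]
wrist_force: [-0.6, -0.2, -0.1]
opening: -0.001
grasp_force: 0.0
```

```bash
python3 -c "
from h import *
mf();seetop()"
```

```text
tcp mark frame [-98.3  64.4  55.2] F [-0.6 -0.2 -0.1]
line n [np.int64(45), np.int64(27), np.int64(5), np.int64(17)] off [-49.8  50.3   nan 118.4] slopes [array([-0.001]), array([0.0156]), None, array([], dtype=float64)]
stone rect [ 504.3 -104.4   70.9  208.7    6.6] n 2804
mark [503.54 -98.06  -7.55]
stone in mark frame mm,deg [ 1.1 -6.1] 14.8
```

Emit:
{"fn": "send_rows", "kwargs": {
  "motion": [
    [0, 0, 0, 0, 0, -45, 1],
    [0, 0, 0, -36, -26, -5, 1],
    [0, 0, 0, -36, -26, 0, 1],
    [0, 0, 0, -36, -26, 0, 1],
    [0, 0, 0, -36, -26, 0, 1],
    [0, 0, 0, -36, -26, 0, 1],
    [0, 0, 0, -12, -7, 0, 1],
    [0, 0, 0, 0, 0, 20, 1],
    [0, 0, 0, 0, 0, 35, 1],
    [0, 0, 0, 0, 0, 22, 1]
  ]
}}

```text
time_s: 5.25
eef_pos: [0.5895, -0.1838, 0.0294]
eef_rot: [-0.001, 0.07, 0.998, 0.0]
wrist_force: [-1.1, 0.3, -0.8]
opening: 0.001
grasp_force: 0.0
```

```bash
python3 -c "
from h import *
mf()"
```

```text
tcp mark frame [ 98.3 -72.7  29.4] F [-1.1  0.3 -0.8]
```

Emit:
{"fn": "send_rows", "kwargs": {
  "motion": [
    [0, 0, 0, 11, 0, 0, 1],
    [0, 0, 0, 6, 0, 0, 1],
    [0, 0, 0, 4, 0, 0, 1],
    [0, 0, 0, 4, 0, 0, 1],
    [0, 0, 0, 4, 0, 0, 1],
    [0, 0, 0, 4, 0, 0, 1],
    [0, 0, 0, 0, 0, 0, 1],
    [0, 0, 0, -8, 0, 0, 1],
    [0, 0, 0, -12, 0, 0, 1],
    [0, 0, 0, 0, 0, -30, 1]
  ]
}}

```text
time_s: 6.25
eef_pos: [0.5759, -0.1807, 0.0569]
eef_rot: [-0.004, 0.07, 0.998, 0.002]
wrist_force: [-0.6, 0.8, -0.3]
opening: 0.004
grasp_force: 0.0
```

```bash
python3 -c "
from h import *
mf();seetop()"
```

```text
tcp mark frame [ 84.4 -71.6  56.9] F [-0.6  0.8 -0.3]
line n [np.int64(73), np.int64(69), np.int64(77), np.int64(13)] off [ -49.5   49.5 -118.6  118.5] slopes [array([0.0004]), array([-0.001]), array([0.0063]), array([], dtype=float64)]
stone rect [510.1 -45.1 180.3 210.9  -8.3] n 2322
mark [504.19 -98.15  -8.25]
stone in mark frame mm,deg [-1.6 53.4] -0.1
```

Emit:
{"fn": "send_rows", "kwargs": {
  "motion": [
    [0, 0, 0, 0, 0, -45, 1],
    [0, 0, 0, 34, 26, -5, 1],
    [0, 0, 0, 34, 26, 0, 1],
    [0, 0, 0, 34, 26, 0, 1],
    [0, 0, 0, 34, 26, 0, 1],
    [0, 0, 0, 34, 26, 0, 1],
    [0, 0, 0, 10, 7, 0, 1],
    [0, 0, 0, 0, 0, 20, 1],
    [0, 0, 0, 0, 0, 35, 1],
    [0, 0, 0, 0, 0, 22, 1]
  ]
}}

```text
time_s: 7.3
eef_pos: [0.4192, -0.0216, 0.0331]
eef_rot: [-0.0, 0.07, 0.998, -0.0]
wrist_force: [-0.9, 0.4, -1.3]
opening: 0.001
grasp_force: 0.0
```

```bash
python3 -c "
from h import *
mf();seetop()"
```

```text
tcp mark frame [-93.4  63.5  33.1] F [-0.9  0.4 -1.3]
line n [np.int64(47), np.int64(29), np.int64(6), np.int64(16)] off [-49.9  50.4   nan 118.4] slopes [array([-0.0009]), array([0.0158]), None, array([], dtype=float64)]
stone rect [ 499.8 -101.7   71.4  206.4    4. ] n 2788
mark [503.54 -98.01  -7.52]
stone in mark frame mm,deg [-3.8 -4.1] 12.2
```

Emit:
{"fn": "send_rows", "kwargs": {
  "motion": [
    [0, 0, 0, -3, 13, 0, 1],
    [0, 0, 0, -8, 0, 0, 1],
    [0, 0, 0, -6, 0, 0, 1],
    [0, 0, 0, -5, 0, 0, 1],
    [0, 0, 0, -4, 0, 0, 1],
    [0, 0, 0, -4, 0, 0, 1],
    [0, 0, 0, 0, 0, 0, 1],
    [0, 0, 0, 8, 0, 0, 1],
    [0, 0, 0, 12, 0, 0, 1],
    [0, 0, 0, 0, 0, -30, 1]
  ]
}}

```text
time_s: 8.35
eef_pos: [0.4251, -0.0087, 0.0611]
eef_rot: [-0.005, 0.07, 0.998, 0.001]
wrist_force: [-0.3, 0.0, 0.2]
opening: 0.002
grasp_force: 0.0
```

```bash
python3 -c "
from h import *
mf();seetop()"
```

```text
tcp mark frame [-89.4  77.2  61.1] F [-0.3  0.   0.2]
line n [np.int64(91), np.int64(33), np.int64(2), np.int64(26)] off [-49.9  49.9   nan 118.5] slopes [array([-0.0074]), array([0.0213]), None, array([0.0009])]
stone rect [ 5.065e+02 -1.051e+02  7.130e+01  2.064e+02  2.000e-01] n 2817
mark [503.29 -98.12  -7.34]
stone in mark frame mm,deg [ 3.4 -6.5] 8.4
```

Emit:
{"fn": "send_rows", "kwargs": {
  "motion": [
    [0, 0, 0, 0, 0, -45, 1],
    [0, 0, 0, -33, -32, -3, 1],
    [0, 0, 0, -33, -32, 0, 1],
    [0, 0, 0, -33, -32, 0, 1],
    [0, 0, 0, -33, -32, 0, 1],
    [0, 0, 0, -33, -32, 0, 1],
    [0, 0, 0, -7, -7, 0, 1],
    [0, 0, 0, 0, 0, 20, 1],
    [0, 0, 0, 0, 0, 35, 1],
    [0, 0, 0, 0, 0, 23, 1]
  ]
}}

```text
time_s: 9.4
eef_pos: [0.576, -0.1985, 0.0324]
eef_rot: [-0.001, 0.07, 0.998, 0.0]
wrist_force: [-0.1, 1.1, 0.2]
opening: 0.004
grasp_force: 0.0
```

```bash
python3 -c "
from h import *
mf()"
```

```text
tcp mark frame [ 87.  -89.2  32.4] F [-0.1  1.1  0.2]
```

Emit:
{"fn": "send_rows", "kwargs": {
  "motion": [
    [0, 0, 0, 5, 0, 0, 1],
    [0, 0, 0, 8, 0, 0, 1],
    [0, 0, 0, 5, 0, 0, 1],
    [0, 0, 0, 4, 0, 0, 1],
    [0, 0, 0, 4, 0, 0, 1],
    [0, 0, 0, 4, 0, 0, 1],
    [0, 0, 0, 0, 0, 0, 1],
    [0, 0, 0, -8, 0, 0, 1],
    [0, 0, 0, -12, 0, 0, 1],
    [0, 0, 0, 0, 0, -30, 1]
  ]
}}

```text
time_s: 10.4
eef_pos: [0.5652, -0.196, 0.0597]
eef_rot: [-0.004, 0.07, 0.998, 0.002]
wrist_force: [0.1, 0.2, 0.2]
opening: -0.001
grasp_force: 0.0
```

Emit:
{"fn": "send_rows", "kwargs": {
  "motion": [
    [0, 0, 0, 0, 0, -45, 1],
    [0, 0, 0, 33, 32, -3, 1],
    [0, 0, 0, 33, 32, 0, 1],
    [0, 0, 0, 33, 32, 0, 1],
    [0, 0, 0, 33, 32, 0, 1],
    [0, 0, 0, 33, 32, 0, 1],
    [0, 0, 0, 7, 15, 0, 1],
    [0, 0, 0, 0, 0, 20, 1],
    [0, 0, 0, 0, 0, 35, 1],
    [0, 0, 0, 0, 0, 23, 1]
  ]
}}

```text
time_s: 11.4
eef_pos: [0.4207, 0.0001, 0.0326]
eef_rot: [-0.001, 0.07, 0.998, 0.0]
wrist_force: [-0.0, -0.2, 0.2]
opening: -0.003
grasp_force: 0.0
```

```bash
python3 -c "
from h import *
mf();seetop()"
```

```text
tcp mark frame [-95.   85.2  32.6] F [-0.  -0.2  0.2]
line n [np.int64(32), np.int64(50), np.int64(0), np.int64(19)] off [-49.2  49.2   nan 118.2] slopes [array([0.0003]), array([-0.0002]), None, array([], dtype=float64)]
stone rect [ 501.9 -102.9   70.6  205.1   -2.6] n 2804
mark [504.09 -98.65  -8.5 ]
stone in mark frame mm,deg [-1.5 -5. ] 5.6
```

Emit:
{"fn": "send_rows", "kwargs": {
  "motion": [
    [0, 0, 0, -12, 0, 0, 1],
    [0, 0, 0, -12, 0, 0, 1],
    [0, 0, 0, -6, 0, 0, 1],
    [0, 0, 0, -4, 0, 0, 1],
    [0, 0, 0, -4, 0, 0, 1],
    [0, 0, 0, -4, 0, 0, 1],
    [0, 0, 0, 0, 0, 0, 1],
    [0, 0, 0, 8, 0, 0, 1],
    [0, 0, 0, 12, 0, 0, 1],
    [0, 0, 0, 0, 0, -30, 1]
  ]
}}

```text
time_s: 12.45
eef_pos: [0.4384, -0.0025, 0.0613]
eef_rot: [-0.005, 0.07, 0.998, 0.001]
wrist_force: [-1.0, -0.4, -0.5]
opening: -0.001
grasp_force: 0.0
```

```bash
python3 -c "
from h import *
mf();seetop()"
```

```text
tcp mark frame [-77.2  85.2  61.3] F [-1.  -0.4 -0.5]
line n [np.int64(164), np.int64(77), np.int64(0), np.int64(33)] off [-49.5  49.7   nan 118.4] slopes [array([-0.0034]), array([-0.0005]), None, array([-0.0234])]
stone rect [ 505.3 -105.7   72.9  205.8   -6. ] n 2805
mark [503.71 -97.99  -8.38]
stone in mark frame mm,deg [ 2.3 -7.3] 2.2
```

Emit:
{"fn": "send_rows", "kwargs": {
  "motion": [
    [0, 0, 0, 0, 0, -45, 1],
    [0, 0, 0, -30, -34, -3, 1],
    [0, 0, 0, -30, -34, 0, 1],
    [0, 0, 0, -30, -34, 0, 1],
    [0, 0, 0, -30, -34, 0, 1],
    [0, 0, 0, -30, -34, 0, 1],
    [0, 0, 0, -2, -5, 0, 1],
    [0, 0, 0, 0, 0, 20, 1],
    [0, 0, 0, 0, 0, 35, 1],
    [0, 0, 0, 0, 0, 23, 1]
  ]
}}

```text
time_s: 13.5
eef_pos: [0.5681, -0.1974, 0.0325]
eef_rot: [-0.001, 0.07, 0.998, 0.0]
wrist_force: [-0.3, -0.2, -0.4]
opening: 0.0
grasp_force: 0.0
```

```bash
python3 -c "
from h import *
mf()"
```

```text
tcp mark frame [ 79.1 -89.2  32.5] F [-0.3 -0.2 -0.4]
```

Push to about 53, a travel of 26, then clear away over the stone to the right end, towards mark (0, -140).

Emit:
{"fn": "send_rows", "kwargs": {
  "motion": [
    [0, 0, 0, 8, 0, 0, 1],
    [0, 0, 0, 6, 0, 0, 1],
    [0, 0, 0, 4, 0, 0, 1],
    [0, 0, 0, 4, 0, 0, 1],
    [0, 0, 0, 4, 0, 0, 1],
    [0, 0, 0, 0, 0, 0, 1],
    [0, 0, 0, -8, 0, 0, 1],
    [0, 0, 0, -12, 0, 0, 1],
    [0, 0, 0, 0, 0, -30, 1],
    [0, 0, 0, 0, 0, -40, 1]
  ]
}}

```text
time_s: 14.5
eef_pos: [0.5625, -0.1963, 0.1022]
eef_rot: [-0.003, 0.07, 0.998, 0.001]
wrist_force: [0.6, -0.2, 0.1]
opening: -0.001
grasp_force: 0.0
```

Emit:
{"fn": "send_rows", "kwargs": {
  "motion": [
    [0, 0, 0, 10, -30, 0, 1],
    [0, 0, 0, 20, -30, 0, 1],
    [0, 0, 0, 30, -10, 0, 1],
    [0, 0, 0, 14, 0, 0, 1],
    [0, 0, 0, 0, 0, 0, 1],
    [0, 0, 0, 0, 0, 20, 1],
    [0, 0, 0, 0, 0, 30, 1],
    [0, 0, 0, 0, 0, 20, 1],
    [0, 0, 0, 0, 0, 0, 1],
    [0, 0, 0, 0, 0, 0, 1]
  ]
}}

```text
time_s: 15.5
eef_pos: [0.4815, -0.2564, 0.0344]
eef_rot: [-0.0, 0.07, 0.998, 0.0]
wrist_force: [1.4, 0.5, 1.1]
opening: -0.001
grasp_force: 0.0
```

```bash
python3 -c "
from h import *
mf();c=seetop();cv2.imwrite('pics/t2.png',cv2.resize(c['color'][150:290,280:470,::-1],None,fx=4,fy=4))
T=tcp();c=ctrl.camera('wrist');report(c,T@c['hand_eye'],True,mark=(502.1,-97.6,-8.2))"
```

```text
tcp mark frame [   1.8 -160.    34.4] F [1.4 0.5 1.1]
line n [np.int64(33), np.int64(48), np.int64(0), np.int64(13)] off [-49.6  49.6   nan 118.5] slopes [array([-0.0011]), array([0.0008]), None, array([], dtype=float64)]
stone rect [503.3 -91.1 180.4 303.9  -8.2] n 2929
mark [503.98 -98.08  -8.24]
stone in mark frame mm,deg [-1.8  6.9] 0.0
line n [np.int64(0), np.int64(14), np.int64(448), np.int64(0)] off [   nan   34.3 -118.5    nan] slopes [None, array([-0.1438]), array([0.0085]), None]
stone rect [ 507.2 -123.8   95.   186.5   -7.5] n 27178
mark [ 4.9613e+02 -9.7850e+01  3.0000e-02]
stone in mark frame mm,deg [  8.8 -25.2] 0.7
```

View pics/t2.png

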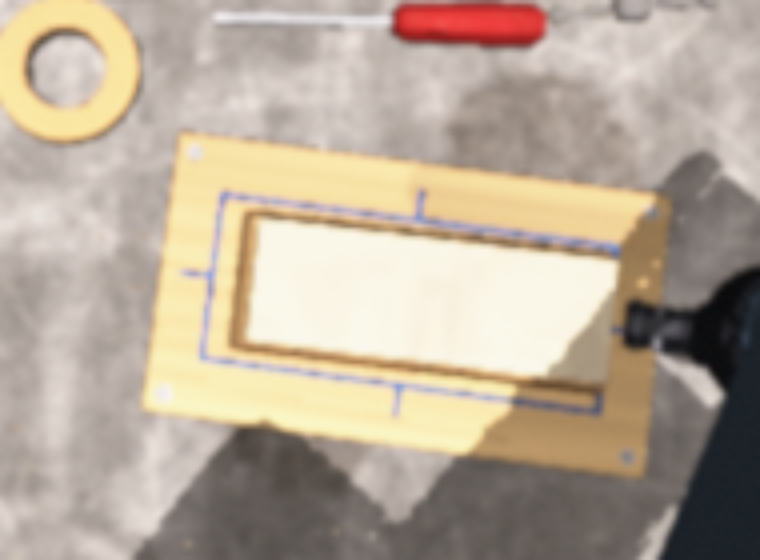

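The crop shows the stone nearly parallel to the outline but too far right: the gap is about 25 px at the left end and almost nothing at the right. The finger stands off the right end. I'll tighten the stone mask and measure again.

```bash
sed -i 's/sat<.30/sat<.24/' h.py; python3 -c "
from h import *
seetop()"
```

```text
line n [np.int64(33), np.int64(46), np.int64(0), np.int64(13)] off [-49.6  49.6   nan 118.5] slopes [array([-0.0006]), array([0.0004]), None, array([], dtype=float64)]
stone rect [ 504.4 -104.3   70.4  204.2   -7.4] n 2761
mark [503.97 -98.08  -8.25]
stone in mark frame mm,deg [ 1.2 -6. ] 0.8
```

Emit:
{"fn": "send_rows", "kwargs": {
  "motion": [
    [0, 0, 0, 6, 0, 5, 1],
    [0, 0, 0, 0, 12, 0, 1],
    [0, 0, 0, 0, 8, 0, 1],
    [0, 0, 0, 0, 5, 0, 1],
    [0, 0, 0, 0, 4, 0, 1],
    [0, 0, 0, 0, 4, 0, 1],
    [0, 0, 0, 0, 0, 0, 1],
    [0, 0, 0, 0, -10, 0, 1],
    [0, 0, 0, 0, -20, 0, 1],
    [0, 0, 0, 0, 0, 0, 1]
  ]
}}

```text
time_s: 16.65
eef_pos: [0.4754, -0.2553, 0.0297]
eef_rot: [0.001, 0.071, 0.997, -0.001]
wrist_force: [0.3, 0.5, 0.6]
opening: 0.0
grasp_force: 0.0
```

```bash
python3 -c "
from h import *
mf();seetop()"
```

```text
tcp mark frame [  -4.4 -159.8   29.7] F [0.3 0.5 0.6]
line n [np.int64(33), np.int64(51), np.int64(7), np.int64(13)] off [ -49.6   49.6 -119.3  119.3] slopes [array([-0.0031]), array([0.0018]), array([], dtype=float64), array([], dtype=float64)]
stone rect [ 505.  -102.5   70.4  207.5   -7.4] n 2797
mark [503.79 -98.89  -8.36]
stone in mark frame mm,deg [ 1.5 -4.1] 0.8
```

Emit:
{"fn": "send_rows", "kwargs": {
  "motion": [
    [0, 0, 0, 0, 14, 0, 1],
    [0, 0, 0, 0, 8, 0, 1],
    [0, 0, 0, 0, 5, 0, 1],
    [0, 0, 0, 0, 4, 0, 1],
    [0, 0, 0, 0, 3, 0, 1],
    [0, 0, 0, 0, 3, 0, 1],
    [0, 0, 0, 0, 0, 0, 1],
    [0, 0, 0, 0, -10, 0, 1],
    [0, 0, 0, 0, -20, 0, 1],
    [0, 0, 0, 0, 0, -40, 1]
  ]
}}

```text
time_s: 17.7
eef_pos: [0.4724, -0.2451, 0.0644]
eef_rot: [-0.005, 0.071, 0.997, 0.003]
wrist_force: [0.4, 0.5, -0.7]
opening: -0.003
grasp_force: 0.0
```

Emit:
{"fn": "send_rows", "kwargs": {
  "motion": [
    [0, 0, 0, 0, 0, -50, 1],
    [0, 0, 0, 0, 15, -45, 1],
    [0, 0, 0, 0, 25, -40, 1],
    [0, 0, 0, 0, 40, -25, 1],
    [0, 0, 0, 0, 40, -25, 1],
    [0, 0, 0, 0, 40, -15, 1],
    [0, 0, 0, 0, 20, 0, 1],
    [0, 0, 0, 0, 0, 0, 1],
    [0, 0, 0, 0, 0, 0, 1],
    [0, 0, 0, 0, 0, 0, 1]
  ]
}}

```text
time_s: 18.7
eef_pos: [0.5011, -0.0685, 0.2688]
eef_rot: [-0.001, 0.071, 0.998, 0.0]
wrist_force: [0.5, 0.5, -0.9]
opening: -0.001
grasp_force: 0.0
```

```bash
python3 -c "
from h import *
mf();seetop()
T=tcp();c=ctrl.camera('wrist');report(c,T@c['hand_eye'],True);np.savez('pics/w2.npz',T=T@c['hand_eye'],**c);cv2.imwrite('pics/w2.png',c['color'][:,:,::-1])"
```

```text
tcp mark frame [ -5.7  28.8 268.8] F [ 0.5  0.5 -0.9]
line n [np.int64(149), np.int64(134), np.int64(77), np.int64(46)] off [ -49.3   49.4 -118.5  118.2] slopes [array([0.0009]), array([-0.0021]), array([0.0026]), array([-0.0103])]
stone rect [515.4 -28.7  70.   72.1  -7.7] n 743
mark [504.35 -98.91  -7.76]
stone in mark frame mm,deg [ 1.3 70.4] 0.5
line n [np.int64(351), np.int64(9), np.int64(112), np.int64(118)] off [ -51.6   51.1 -118.3  118.3] slopes [array([0.0008]), array([-0.0278]), array([-0.0029]), array([0.0072])]
stone rect [504.2 -93.8  71.3 204.4  -7.9] n 10225
mark [504.27 -98.44  -8.09]
stone in mark frame mm,deg [-0.7  4.6] 0.19
```

View pics/w2.png

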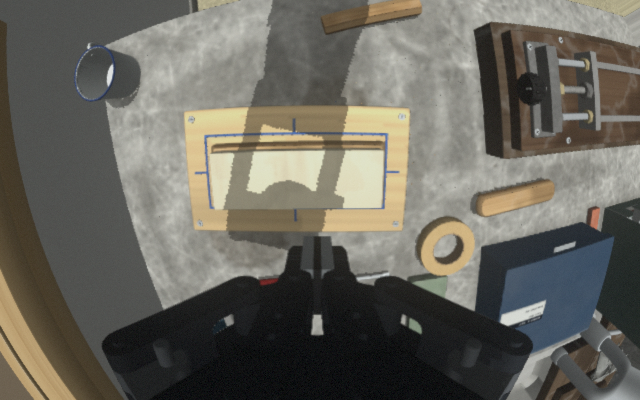

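The wrist view shows the stone square. Its left end (382) nearly touches the line (386) in the image, so allowing for parallax it is about 4 mm too far left. I'll tap the left end, which is clear of the tape and brush.

Emit:
{"fn": "send_rows", "kwargs": {
  "motion": [
    [0, 0, 0, -3, 40, 25, 1],
    [0, 0, 0, -2, 40, 25, 1],
    [0, 0, 0, -2, 41, 25, 1],
    [0, 0, 0, 0, 0, 42, 1],
    [0, 0, 0, 0, 0, 42, 1],
    [0, 0, 0, 0, 0, 40, 1],
    [0, 0, 0, 0, 0, 30, 1],
    [0, 0, 0, 0, 0, 11, 1],
    [0, 0, 0, 0, 0, 0, 1],
    [0, 0, 0, 0, 0, 0, 1]
  ]
}}

```text
time_s: 19.8
eef_pos: [0.5264, 0.0508, 0.0305]
eef_rot: [0.001, 0.07, 0.998, -0.0]
wrist_force: [-0.1, 0.5, 0.1]
opening: -0.001
grasp_force: 0.0
```

```bash
python3 -c "
from h import *
mf();c=seetop();cv2.imwrite('pics/t3.png',cv2.resize(c['color'][150:290,280:470,::-1],None,fx=4,fy=4))"
```

```text
tcp mark frame [  2.3 150.5  30.5] F [-0.1  0.5  0.1]
line n [np.int64(63), np.int64(112), np.int64(11), np.int64(78)] off [ -49.4   49.4 -118.6  118.6] slopes [array([-0.0027]), array([0.0015]), array([], dtype=float64), array([-0.0052])]
stone rect [ 503.7 -118.5   70.2  157.1   -7.6] n 2144
mark [503.94 -98.54  -8.4 ]
stone in mark frame mm,deg [  2.5 -20.1] 0.6
```

View pics/t3.png

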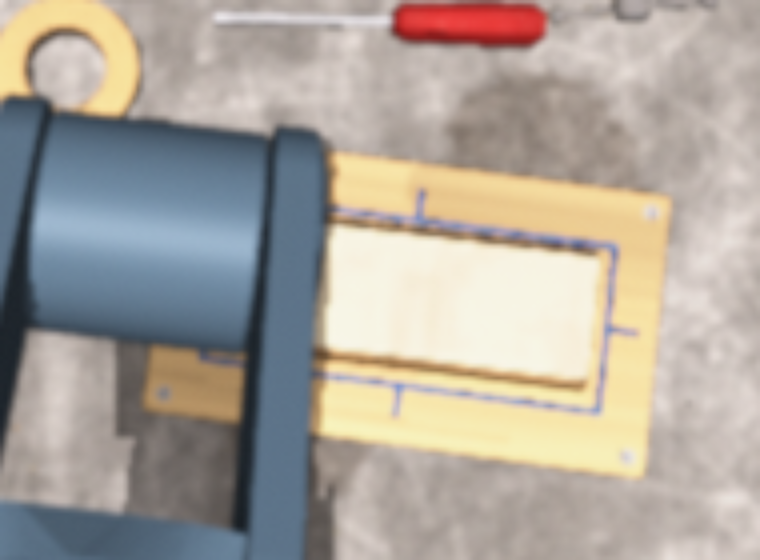

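The top crop shows the right-hand half of the stone inside the outline; the arm hides the rest. Its cream right end is at y = -98.6, which puts the centre at about +3.5 mm. I'll tap towards -y.

Emit:
{"fn": "send_rows", "kwargs": {
  "motion": [
    [0, 0, 0, 0, -10, 0, 1],
    [0, 0, 0, 0, -6, 0, 1],
    [0, 0, 0, 0, -3, 0, 1],
    [0, 0, 0, 0, -2, 0, 1],
    [0, 0, 0, 0, -2, 0, 1],
    [0, 0, 0, 0, -2, 0, 1],
    [0, 0, 0, 0, 0, 0, 1],
    [0, 0, 0, 0, 10, 0, 1],
    [0, 0, 0, 0, 15, 0, 1],
    [0, 0, 0, 0, 0, 0, 1]
  ]
}}

```text
time_s: 20.85
eef_pos: [0.5253, 0.0534, 0.0292]
eef_rot: [-0.0, 0.069, 0.998, 0.0]
wrist_force: [0.3, 0.5, 0.4]
opening: 0.002
grasp_force: 0.0
```

```bash
python3 -c "
from h import *
mf();seetop()"
```

```text
tcp mark frame [  0.9 152.9  29.2] F [0.3 0.5 0.4]
line n [np.int64(67), np.int64(111), np.int64(10), np.int64(75)] off [ -49.4   49.4 -118.6  118.5] slopes [array([-0.0017]), array([0.001]), array([], dtype=float64), array([0.0026])]
stone rect [ 503.9 -116.7   70.2  162.    -7.6] n 2194
mark [503.88 -98.64  -8.37]
stone in mark frame mm,deg [  2.4 -18.3] 0.6
```

Emit:
{"fn": "send_rows", "kwargs": {
  "motion": [
    [0, 0, 0, 0, -12, 0, 1],
    [0, 0, 0, 0, -7, 0, 1],
    [0, 0, 0, 0, -3, 0, 1],
    [0, 0, 0, 0, -2, 0, 1],
    [0, 0, 0, 0, -2, 0, 1],
    [0, 0, 0, 0, -2, 0, 1],
    [0, 0, 0, 0, 0, 0, 1],
    [0, 0, 0, 0, 10, 0, 1],
    [0, 0, 0, 0, 15, 0, 1],
    [0, 0, 0, 0, 0, 0, 1]
  ]
}}

```text
time_s: 21.9
eef_pos: [0.5249, 0.0503, 0.0293]
eef_rot: [0.0, 0.069, 0.998, 0.0]
wrist_force: [0.2, -0.2, -0.2]
opening: -0.001
grasp_force: 0.0
```

```bash
python3 -c "
from h import *
mf();seetop()"
```

```text
tcp mark frame [  1.  149.8  29.3] F [ 0.2 -0.2 -0.2]
line n [np.int64(69), np.int64(113), np.int64(13), np.int64(78)] off [ -49.3   49.4 -118.7  118.5] slopes [array([0.0001]), array([0.0013]), array([], dtype=float64), array([-0.0028])]
stone rect [ 503.  -121.8   70.4  162.9   -7.4] n 2218
mark [504.14 -98.57  -8.59]
stone in mark frame mm,deg [  2.3 -23.5] 0.8
```

Emit:
{"fn": "send_rows", "kwargs": {
  "motion": [
    [0, 0, 0, 0, 0, -45, 1],
    [0, 0, 0, 0, 0, -40, 1],
    [0, 0, 0, 0, -45, 0, 1],
    [0, 0, 0, 0, -45, 0, 1],
    [0, 0, 0, 0, -45, 0, 1],
    [0, 0, 0, 0, -45, 0, 1],
    [0, 0, 0, 0, -45, 0, 1],
    [0, 0, 0, 0, -45, 0, 1],
    [0, 0, 0, 0, -40, 0, 1],
    [0, 0, 0, 0, 0, 30, 1]
  ]
}}

```text
time_s: 22.95
eef_pos: [0.4839, -0.2662, 0.0884]
eef_rot: [0.004, 0.072, 0.997, -0.004]
wrist_force: [1.4, 0.0, -0.2]
opening: -0.002
grasp_force: 0.0
```

Emit:
{"fn": "send_rows", "kwargs": {
  "motion": [
    [0, 0, 0, 0, 0, 40, 1],
    [0, 0, 0, 0, 0, 15, 1],
    [0, 0, 0, 0, 0, 0, 1],
    [0, 0, 0, 0, 0, 0, 1],
    [0, 0, 0, 0, 0, 0, 1],
    [0, 0, 0, 0, 0, 0, 1],
    [0, 0, 0, 0, 0, 0, 1],
    [0, 0, 0, 0, 0, 0, 1],
    [0, 0, 0, 0, 0, 0, 1],
    [0, 0, 0, 0, 0, 0, 1]
  ]
}}

```text
time_s: 23.95
eef_pos: [0.4816, -0.2586, 0.0294]
eef_rot: [0.0, 0.07, 0.998, -0.0]
wrist_force: [0.7, -0.3, -0.5]
opening: 0.002
grasp_force: 0.0
```

```bash
python3 -c "
from h import *
mf();c=seetop();np.savez('pics/t4.npz',**c)"
```

```text
tcp mark frame [   2.1 -162.2   29.4] F [ 0.7 -0.3 -0.5]
line n [np.int64(31), np.int64(67), np.int64(15), np.int64(13)] off [ -49.5   49.5 -118.8  118.8] slopes [array([-0.0041]), array([0.0019]), array([], dtype=float64), array([], dtype=float64)]
stone rect [505.9 -99.8  70.6 207.4  -7.4] n 2785
mark [503.81 -98.39  -8.39]
stone in mark frame mm,deg [ 2.  -1.3] 0.8
```

Emit:
{"fn": "send_rows", "kwargs": {
  "motion": [
    [0, 0, 0, 0, 0, -45, 1],
    [0, 0, 0, 0, 0, -50, 1],
    [0, 0, 0, 8, 34, -34, 1],
    [0, 0, 0, 8, 34, -34, 1],
    [0, 0, 0, 8, 34, -34, 1],
    [0, 0, 0, 8, 34, -34, 1],
    [0, 0, 0, 8, 34, -34, 1],
    [0, 0, 0, 0, 10, -10, 1],
    [0, 0, 0, 0, 0, 0, 1],
    [0, 0, 0, 0, 0, 0, 1]
  ]
}}

```text
time_s: 25.0
eef_pos: [0.4667, -0.0752, 0.3029]
eef_rot: [-0.001, 0.07, 0.998, -0.0]
wrist_force: [-0.9, -0.5, -1.0]
opening: -0.002
grasp_force: 0.0
```

```bash
python3 -c "
from h import *
mf()
T=tcp();c=ctrl.camera('wrist');report(c,T@c['hand_eye'],True);np.savez('pics/w3.npz',T=T@c['hand_eye'],**c);cv2.imwrite('pics/w3.png',cv2.resize(c['color'][90:260,160:440,::-1],None,fx=2.8,fy=2.8,interpolation=2))"
```

```text
tcp mark frame [-38.8  17.2 302.9] F [-0.9 -0.5 -1. ]
line n [np.int64(251), np.int64(8), np.int64(104), np.int64(105)] off [ -52.8   52.8 -118.1  118.1] slopes [array([0.0043]), array([-0.0877]), array([-0.0021]), array([-0.0019])]
stone rect [501.9 -98.3  71.9 204.7  -7.4] n 8294
mark [505.69 -98.71  -8.03]
stone in mark frame mm,deg [-3.8 -0.1] 0.63
```

View pics/w3.png

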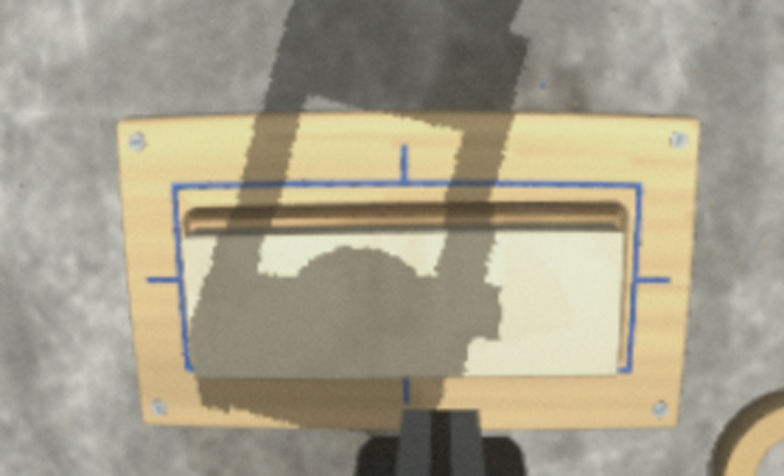

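The wrist crop shows the stone wholly inside the outline. The near gap is slightly larger than ideal, at about 8–11 mm, and the stone is turned about +0.7°. Lengthwise it is centred. I'll finish with one light near-left tap and then a light far tap.

Emit:
{"fn": "send_rows", "kwargs": {
  "motion": [
    [0, 0, 0, 6, 13.5, 40, 1],
    [0, 0, 0, 6, 13.5, 40, 1],
    [0, 0, 0, 6, 13.5, 40, 1],
    [0, 0, 0, 6, 13.5, 40, 1],
    [0, 0, 0, 7, 13.5, 40, 1],
    [0, 0, 0, 0, 0, 35, 1],
    [0, 0, 0, 0, 0, 28, 1],
    [0, 0, 0, 0, 0, 11, 1],
    [0, 0, 0, 0, 0, 0, 1],
    [0, 0, 0, 0, 0, 0, 1]
  ]
}}

```text
time_s: 26.05
eef_pos: [0.4461, -0.0043, 0.0306]
eef_rot: [-0.0, 0.07, 0.998, -0.0]
wrist_force: [1.5, 0.2, -0.5]
opening: 0.004
grasp_force: 0.0
```

```bash
python3 -c "
from h import *
mf();seetop()"
```

```text
tcp mark frame [-69.3  84.5  30.6] F [ 1.5  0.2 -0.5]
line n [np.int64(159), np.int64(68), np.int64(15), np.int64(39)] off [ -49.5   49.5 -118.8  118.7] slopes [array([-0.0002]), array([0.0034]), array([], dtype=float64), array([-0.0132])]
stone rect [ 505.8 -100.4   70.4  206.2   -7.4] n 2628
mark [503.82 -98.39  -8.28]
stone in mark frame mm,deg [ 2.  -1.9] 0.8
```

Emit:
{"fn": "send_rows", "kwargs": {
  "motion": [
    [0, 0, 0, -8, 0, 0, 1],
    [0, 0, 0, -5, 0, 0, 1],
    [0, 0, 0, -2, 0, 0, 1],
    [0, 0, 0, -2, 0, 0, 1],
    [0, 0, 0, -2, 0, 0, 1],
    [0, 0, 0, -2, 0, 0, 1],
    [0, 0, 0, 0, 0, 0, 1],
    [0, 0, 0, 10, 0, 0, 1],
    [0, 0, 0, 12, 0, 0, 1],
    [0, 0, 0, 0, 0, 0, 1]
  ]
}}

```text
time_s: 27.1
eef_pos: [0.4424, -0.0029, 0.0298]
eef_rot: [-0.001, 0.07, 0.998, 0.0]
wrist_force: [0.1, -0.5, -1.3]
opening: -0.001
grasp_force: 0.0
```

```bash
python3 -c "
from h import *
mf();seetop()"
```

```text
tcp mark frame [-73.1  85.4  29.8] F [ 0.1 -0.5 -1.3]
line n [np.int64(156), np.int64(104), np.int64(15), np.int64(38)] off [ -49.4   49.3 -118.7  118.7] slopes [array([-0.0024]), array([0.001]), array([], dtype=float64), array([-0.005])]
stone rect [ 506.8 -100.4   70.1  206.3   -8.3] n 2684
mark [503.37 -98.37  -7.98]
stone in mark frame mm,deg [ 3.  -1.8] -0.1
```

Emit:
{"fn": "send_rows", "kwargs": {
  "motion": [
    [0, 0, 0, 0, 0, -45, 1],
    [0, 0, 0, 0, 0, -35, 1],
    [0, 0, 0, -36, -21.5, 0, 1],
    [0, 0, 0, -36, -21.5, 0, 1],
    [0, 0, 0, -36, -21.5, 0, 1],
    [0, 0, 0, -36, -21.5, 0, 1],
    [0, 0, 0, -4, 0, 0, 1],
    [0, 0, 0, 0, 0, 25, 1],
    [0, 0, 0, 0, 0, 35, 1],
    [0, 0, 0, 0, 0, 19, 1]
  ]
}}

```text
time_s: 28.15
eef_pos: [0.5775, -0.1085, 0.0288]
eef_rot: [-0.001, 0.07, 0.998, 0.001]
wrist_force: [-0.5, -0.0, -0.6]
opening: 0.0
grasp_force: 0.0
```

```bash
python3 -c "
from h import *
mf();"
```

```text
tcp mark frame [75.7  0.1 28.8] F [-0.5 -0.  -0.6]
```

Emit:
{"fn": "send_rows", "kwargs": {
  "motion": [
    [0, 0, 0, 10, 0, 0, 1],
    [0, 0, 0, 6, 0, 0, 1],
    [0, 0, 0, 2, 0, 0, 1],
    [0, 0, 0, 2, 0, 0, 1],
    [0, 0, 0, 2, 0, 0, 1],
    [0, 0, 0, 2, 0, 0, 1],
    [0, 0, 0, 0, 0, 0, 1],
    [0, 0, 0, -10, 0, 0, 1],
    [0, 0, 0, -12, 0, 0, 1],
    [0, 0, 0, 0, 0, -30, 1]
  ]
}}

```text
time_s: 29.15
eef_pos: [0.5748, -0.1079, 0.057]
eef_rot: [-0.005, 0.07, 0.998, 0.001]
wrist_force: [0.4, -0.0, -0.1]
opening: 0.003
grasp_force: 0.0
```

Emit:
{"fn": "send_rows", "kwargs": {
  "motion": [
    [0, 0, 0, 0, 0, -50, 1],
    [0, 0, 0, 0, 0, -45, 1],
    [0, 0, 0, 40, 10, -20, 1],
    [0, 0, 0, 40, 20, 0, 1],
    [0, 0, 0, 40, 20, 0, 1],
    [0, 0, 0, 40, 20, 0, 1],
    [0, 0, 0, 40, 20, 0, 1],
    [0, 0, 0, 30, 0, 0, 1],
    [0, 0, 0, 0, 0, 0, 1],
    [0, 0, 0, 0, 0, 0, 1]
  ]
}}

```text
time_s: 30.15
eef_pos: [0.3624, 0.0122, 0.1766]
eef_rot: [0.0, 0.07, 0.998, -0.0]
wrist_force: [0.5, -0.2, 0.6]
opening: 0.0
grasp_force: 0.0
```

```bash
python3 -c "
from h import *
mf();c=seetop();cv2.imwrite('pics/t5.png',cv2.resize(c['color'][150:290,280:470,::-1],None,fx=4,fy=4))"
```

```text
tcp mark frame [-154.4   88.9  176.6] F [ 0.5 -0.2  0.6]
line n [np.int64(41), np.int64(47), np.int64(15), np.int64(18)] off [ -49.7   49.7 -118.7  118.7] slopes [array([-0.0001]), array([0.0001]), array([], dtype=float64), array([], dtype=float64)]
stone rect [505.2 -99.8  70.3 207.   -8.3] n 2812
mark [503.9 -98.4  -8.1]
stone in mark frame mm,deg [ 1.3 -1.4] -0.1
```

View pics/t5.png

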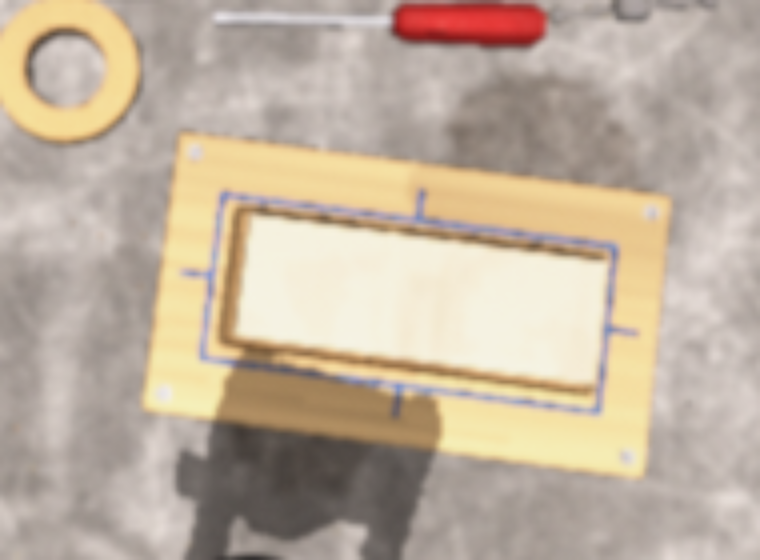

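The final crop shows the stone square and wholly inside the outline. The offset is about +1.3 mm across and -1.4 mm along, turned -0.1°, and the arm is clear of everything. I'm handing it in.

```bash
python3 -c "
from bench import ctrl
print(ctrl.hand_in())"
```

```text
the job is handed in; nothing more can be done
None
```

I handed the job in at about 30 s: the stone lies wholly inside the blue outline, about 1.3 mm off centre across and 1.4 mm along, turned 0.1°, and I kept clear of the brush, tape and screwdriver.

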